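# Clamp an inlaid block and hold it under the press

## Robot

A 6-joint arm with a two-finger parallel gripper is mounted at the origin on the work surface. World frame = base frame: x ahead of the robot, y to its left, z up, the work surface at z = 0. Lengths are in m, angles in rad, forces in N, time in s.
With the tool pointing down it reaches from about 0.275 to 0.875 m from the base axis. Payload 12.5 kg.
Tool frame: the origin (TCP) lies at the very end of the fingers, on their centre line; the grasp point (between the pads) lies 19 mm behind it; x points along the fingers, y is the direction in which the jaws open and shut, and the axes are right-handed (so a half turn about x gives the same grasp; the last joint's range is limited). The gripper opens to 85 mm and grips with 20 to 120 N. Pads are 22 mm wide; open, the fingers measure 114 mm over their backs; the gripper's body (76 mm by 85 mm) begins 54 mm behind the grasp point. The pads swing forward as they close: fully open they stand 13 mm farther back than shut.
Start: joints at [-1.318, 0.351, 1.652, -0, 1.139, -0.085], TCP at [0.182, -0.519, 0.231] pointing down, gripper open.
Joint ranges: [-2.75, 2.75], [-0.79, 2.1], [0.01, 2.65], [-1.57, 4.71], [0.07, 3.14], [-2.87, 2.87]. Speed limits (rad/s): [2.22, 2.22, 2.79, 3.14, 3.14, 3.14].

## Interface

Orientations are given as a 3x3 rotation matrix whose columns are the frame's x, y, z axes.
In Python, from bench import manip gives the robot as it stands. Calls block until the motion is done:
- manip.move_ptp(position, orientation): joint-space move of the TCP to a pose.
- manip.move_l(position, attitude=None, max_speed=0.15): straight line of the TCP; attitude=None keeps the orientation; max_speed is the mean speed in m/s.
- manip.move_j(angles): joint-space move.
- manip.set_gripper(opening, effort=None): opening from 0.0 (shut) to 1.0 (fully open); effort is the grip in N (None keeps the last); returns when the fingers have stopped.
- manip.dwell(seconds).
- manip.inverse_kinematics(position, orientation): joint angles nearest the present ones, or None.
- manip.grab_frame(name): name is "side" or "top"; returns (picture, depth): 400x640x3 uint8, red, green, blue; 400x640 float32, m along the optical axis (not along the pixel's ray), 0 where there is no reading.
- manip.get_calibration(name): a dict with "camera_matrix" (3x3 intrinsics, pixels), "k1" (the pictures are not rectified: a ray, as slopes to the right and down, at radius r is drawn at 1 + k1 r^2 times it, then the intrinsics apply), "R" (3x3) and "t" (3): a world point X has camera coordinates R X + t. Camera axes: x right, y down, z forward; pixel columns grow to the right and rows downward; lengths in m; the calibration is good to about 2 mm. A picture is of the moment at which its call begins. get_calibration takes no time and is no camera call.
A pose or a line that the arm cannot do raises manip.Unreachable and nothing moves.
- manip.sign_off(): hands the job in, once; it reports no verdict.
Trained networks look in the newest picture that a camera, given by its name, has taken for a name from the list of things; names that differ only in an ending like _2 or _b are one class to them, and where a whole thing is asked for, a point or a joint stands for the part that bears it (a point fixed in the world has none). Each returns a list of dicts, best first, with "confidence" (0 to 1); they miss things now and then, are a little off and sometimes report something else, mostly with a low value. They report only what shows in the picture. A call takes as long as a camera call. They do not tell look-alikes from the thing itself.
- manip.look_for(camera, name): "at" ([x, y, z] in m, in world coordinates, good to about 4 mm: the middle of the surface that is visible of it).
Readings, each from a call of its own:
- manip.current_time(): time.
- manip.current_qpos(): joint angles.
- manip.current_joint_vel(): joint speeds.
- manip.current_joint_torque(): joint torques, N m.
- manip.current_ee_pos(): TCP position.
- manip.current_tcp_rot(): TCP orientation.
- manip.current_force(): force on the tool from outside, world axes, zero at the start.
- manip.current_ft_torque(): the same for the moment, N m.
- manip.current_grip_width(): opening from 0.0 (shut) to 1.0 (fully open).
Only numpy, scipy, OpenCV 4.12 (cv2) and the standard library are available. Lean on these libraries where they do the work, as an engineer would, in place of code of your own. Each camera call takes 0.05 s, during which the arm holds its last target. There are 200 camera calls.

## Task

The glue under the leaf inlay has to set under pressure: crank the vise until its jaw clamps the wooden block firmly against the fixed jaw, with the press lever still up. Then pull the press lever down until its arm is level, no further, so that the pad bears on the block, and keep it there: finish while holding the lever level, do not let it go. Leave everything else on the bench where it is.

Things in the scene. Friction and masses are not known exactly. Their poses are not given: they have to be found in the camera images.
- station: Grey press station, fixed: base plate x -110..130, y -130..130 mm, 12 thick, with a vise along its y axis and a press column behind (+x), head at x -30..120, y -5..55, z 150..220 mm. Origin on the table under the vise, z up, turned up to 0.3 rad. Fixed jaw at +y (face y = 50, top z = 72), crank at the -y end, lever over the +y side, vise bed at z = 32. All offsets below are in this frame, mm
- jaw: Moving vise jaw, 84 x 24 x 40 mm; origin at the middle of the lower edge of its clamping face (the face towards the fixed jaw). Fully open the face is at y = -25; it moves 12 mm to +y per crank turn and has the block clamped against the fixed jaw at y = 0. It starts 0 to 5 mm from fully open
- crank (a joint): Vise crank angle, rad; grows as the vise closes, clockwise seen from the crank's end (looking along +y). Axis along y at x = 0, z = 70; knob 35 mm off it, straight up at 0, then leaning to +x. Starts at 0 to 2.5 (vise open), closed on the block at about 13.1. Takes 3 to 4 N at the knob to turn, stays where left; 6 to 12 N at the knob on the closed vise clamps firmly
- crank_grip (a point): Middle of the crank knob: black sleeve 20 mm across, 46 mm long, level along the station's y axis, centred at y = -165. It spins freely on its pin, so it can be held from above (fingers closing along the station's x) and led round the circle without turning the tool. The crank web is at y = -130 to -140
- block: Loose wooden block 70 x 50 x 45 mm (x, y, z) with a leaf inlay on top; origin at the centre of its underside. It lies on the vise bed between the open jaws, 2 to 10 mm from the fixed jaw; closing the vise pushes it against the fixed jaw
- lever (a joint): Press lever, rad: 0 is up at its stop, the arm sloping 0.6 above level; 0.6 is exactly level; lower stop at 0.9. A spring pushes it back up: about 2 N at the handle to start it, about 8 N to hold it level
- lever_arm: Steel arm of the press lever with its handle. Origin on the pivot at x = -36, y = 25, z = 185; its own y axis runs along the arm to the handle, 170 mm away. It swings in the station's y-z plane, the handle going down as it is pressed
- lever_grip (a point): Middle of the lever's handle: black sleeve 22 mm across, 74 mm long, level along the station's x axis, centred at x = 6, spinning freely; z = 281 with the lever up, 185 with it level. Can be pinched from above (fingers closing along the station's y) or pushed down
- pad: Round rubber press pad, 38 mm across, under the ram at x = 0, y = 25; origin at the centre of its underside, z = 90 with the lever up. The lever lowers it 30 mm per rad; it meets the block's top (z = 77) at about lever 0.42 and, being sprung, bears on it with about 10 N when the lever is level
- wax_tin: Bystander: wax tin 40 mm across, 32 mm high, on the station's base plate; origin under its middle
- offcut: Bystander: wooden offcut 50 x 32 x 16 mm on the station's base plate; origin under its middle
- glue: Bystander: amber bottle 60 mm across, 170 mm high; origin under its middle
- paint1: Bystander: small glass jar with white cap; origin under its middle
- paint2: Bystander: small glass jar with black cap; origin under its middle
- brush: Bystander: brush lying on the mat; origin under its middle
- tile: Bystander: thin wooden panel 160 x 90 x 9 mm; origin under its middle
- mug: Bystander: white mug 72 mm across, 85 mm high; origin under its middle
Not all that is in view belongs to the job. Several things have the shape of the block; the one meant has the colours described above.

How it is judged:
On the way:
1. the block is clamped between the jaws while the press lever is still up (contact force between jaw and block above 8 N and value of joint lever below 0.1 rad), for 0.3 s.
At the end, for the whole second after the job is handed in: The robot is holding the press lever level (within 0.1 rad, about 6 degrees, and still) with at least 2 N on it, the pad bears on the block with more than 2.5 N, and the block lies flat on the vise bed against the fixed jaw (within 4 mm), clamped by the moving jaw with more than 8 N (contact force between jaw and block above 8 N and value of joint lever between 0.5 and 0.7 rad and velocity of joint lever between -0.05 and 0.05 rad/s and contact force between pad and block above 2.5 N and contact force between any of the fingers, the arm and lever_arm above 2 N and z of block in the frame of station below 0.036 m and y of block in the frame of station above 0.021 m and angle between block's own z axis and vertical below 0.08 rad); the arm keeps its last pose, push and grip.
It fails at once if the press lever is pulled well past level (more than 0.2 rad) (value of joint lever above 0.8 rad).
It fails at once if a bystander is displaced by more than 30 mm (distance of any of wax_tin, offcut, glue, paint1, paint2, brush, tile, mug from where it was at the start of the episode above 0.03 m).
It also fails if it takes over 58 s, if anything falls off the work surface, if the arm or the gripper's body presses on something with over 40 N, if the wrist force passes 120 N, or if a joint passes its speed limit or range.

## Working session

There is one attempt and no reset: what is moved stays moved. The work goes in short steps, each a Python script; the robot and the scene stay as the last script left them, time stands still between calls to the robot, and variables do not carry over. Pictures are saved under pics/ and viewed, and the job is handed in when it is done.

```bash
ls; mkdir -p pics
python3 - <<'E'
from bench import manip as m
import cv2,numpy as np
for c in("side","top"):
    p,d=m.grab_frame(c); cv2.imwrite(f"pics/{c}0.png",p[:,:,::-1]); np.save(f"pics/{c}0d.npy",d)
    k=m.get_calibration(c); print(c,k)
    for n in("station","jaw","crank_grip","block","lever_grip","lever_arm","pad","wax_tin","offcut","glue","mug","paint1","paint2","tile"):
        print(n,[(np.round(r["at"],3).tolist(),round(r["confidence"],2)) for r in m.look_for(c,n)])
print(m.current_time())
E
```

```text
pics
side {'camera_matrix': array([[365.62026827,   0.        , 317.23390894],
       [  0.        , 365.62026827, 197.15237387],
       [  0.        ,   0.        ,   1.        ]]), 'k1': -0.01872421058998968, 'R': array([[ 0.96201906, -0.27291136,  0.00622268],
       [-0.18235009, -0.65941787, -0.72932607],
       [ 0.20314472,  0.70049087, -0.68413797]]), 't': array([-0.54747872,  0.24343914,  0.9418179 ])}
station [([0.551, -0.08, 0.066], 0.95)]
jaw [([0.751, -0.206, 0.101], 0.69), ([0.537, -0.109, 0.069], 0.67)]
crank_grip [([0.54, -0.204, 0.083], 0.76)]
block [([0.378, 0.151, 0.046], 0.95), ([0.338, -0.107, 0.043], 0.89), ([0.545, -0.066, 0.076], 0.71), ([0.624, 0.198, 0.044], 0.56)]
lever_grip [([0.526, 0.079, 0.271], 0.96)]
lever_arm [([0.525, 0.085, 0.276], 0.91), ([0.751, -0.206, 0.104], 0.29)]
pad [([0.546, -0.049, 0.096], 0.42), ([0.725, 0.282, 0.058], 0.29)]
wax_tin [([0.476, -0.001, 0.045], 0.62)]
offcut [([0.609, -0.151, 0.027], 0.7), ([0.546, -0.066, 0.073], 0.32)]
glue [([0.534, -0.106, 0.069], 0.73), ([0.749, -0.21, 0.103], 0.65)]
mug [([0.724, 0.281, 0.054], 0.94)
[... 903 characters left out ...]
29, 0.093, 0.286], 0.72)]
lever_grip [([0.592, -0.378, 0.017], 0.72), ([0.529, 0.091, 0.284], 0.71)]
lever_arm [([0.53, 0.092, 0.288], 0.78), ([0.529, -0.098, 0.072], 0.16)]
pad []
wax_tin [([0.474, 0.008, 0.043], 0.47)]
offcut [([0.61, -0.143, 0.025], 0.44)]
glue [([0.593, -0.379, 0.014], 0.68), ([0.752, -0.192, 0.115], 0.65)]
mug [([0.73, 0.315, 0.036], 0.63)]
paint1 [([0.766, 0.168, 0.053], 0.67), ([0.766, 0.033, 0.055], 0.58), ([0.729, 0.311, 0.037], 0.29), ([0.754, -0.193, 0.113], 0.17)]
paint2 [([0.766, 0.168, 0.053], 0.67), ([0.766, 0.033, 0.055], 0.58), ([0.729, 0.311, 0.037], 0.29), ([0.754, -0.193, 0.113], 0.17)]
tile [([0.565, 0.424, 0.008], 0.75), ([0.53, -0.1, 0.072], 0.71)]
1.5
```

View pics/side0.png

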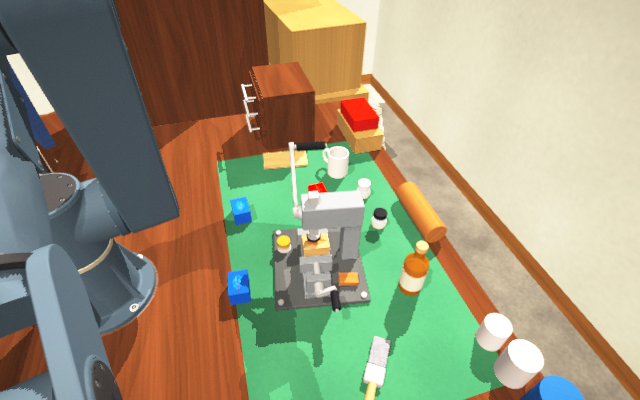

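View pics/top0.png

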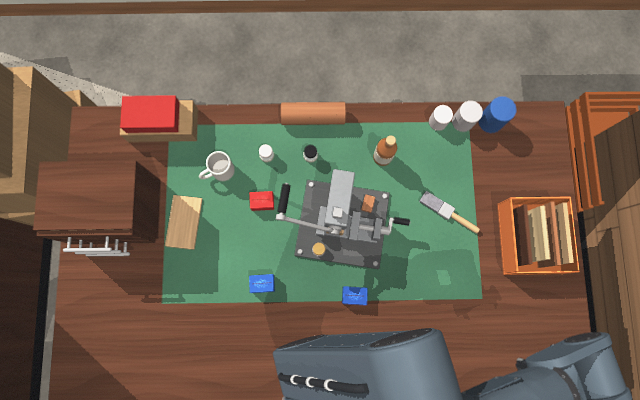

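The candidates for the block are the wood-coloured one between the jaws at side px (316,243), blue ones at (241,210) and (239,287), and a red one at (317,190). The wooden one with the leaf matches the description. Next I'll measure the station pose from the base plate and check the block in a close crop.

```bash
cat > h.py <<'E'
from bench import manip as m
import cv2,numpy as np
def cloud(c,d):
    k=m.get_calibration(c);K=k["camera_matrix"]
    v,u=np.mgrid[:400,:640]
    uv=np.stack([u,v],-1).reshape(-1,1,2).astype(np.float64)
    s=cv2.undistortPoints(uv,K,np.array([k["k1"],0,0,0.])).reshape(400,640,2)
    P=np.dstack([s,np.ones((400,640))])*d[...,None]
    X=(P-k["t"])@k["R"]; X[d==0]=np.nan
    return X
def project(c,X):
    k=m.get_calibration(c)
    return cv2.projectPoints(np.atleast_2d(np.float64(X)),cv2.Rodrigues(k["R"])[0],k["t"],k["camera_matrix"],np.array([k["k1"],0,0,0.]))[0].reshape(-1,2)
E
python3 - <<'E'
from h import *
for c in("top","side"):
    X=cloud(c,np.load(f"pics/{c}0d.npy")); p=cv2.imread(f"pics/{c}0.png")
    hsv=cv2.cvtColor(p,cv2.COLOR_BGR2HSV)
    m_=(abs(X[...,2]-.012)<.006)&(hsv[...,1]<60)&(abs(X[...,0]-.55)<.2)&(abs(X[...,1]+.06)<.22)
    n,l,st,_=cv2.connectedComponentsWithStats(m_.astype(np.uint8)); 
    m2=cv2.morphologyEx(m_.astype(np.uint8),cv2.MORPH_OPEN,np.ones((3,3)))>0
    Q=X[m2][:,:2].astype(np.float32); r=cv2.minAreaRect(Q*1000); print(c,m2.sum(),r, np.median(X[m2][:,2]))
    table=(abs(X[...,2])<.02)&(hsv[...,1]>100)&(hsv[...,0]>50)&(hsv[...,0]<80); print("mat z",np.nanmedian(X[table][:,2]))
    b=[int(x) for x in ((260,150,420,280) if c=="top" else (255,130,385,320))]
    o=p[b[1]:b[3],b[0]:b[2]]; o=cv2.resize(o,None,fx=5 if c=="top" else 3,fy=5 if c=="top" else 3,interpolation=cv2.INTER_CUBIC)
    o=cv2.resize(o,(int(o.shape[1]*min(1,600/o.shape[0])),min(600,o.shape[0])))
    cv2.imwrite(f"pics/{c}crop.png",o); 
    mm=p.copy(); mm[m2]=(0,0,255); cv2.imwrite(f"pics/{c}mask.png",mm)
E
```

```text
top 2987 ((553.51513671875, -64.37287902832031), (260.56109619140625, 240.0258026123047), 80.15023803710938) 0.012978458320322921
mat z 0.001656271272732151
side 3533 ((551.9312133789062, -65.39454650878906), (260.1442565917969, 239.447509765625), 79.99703979492188) 0.01132758144061339
mat z 0.0002746985853007829
```

View pics/topcrop.png

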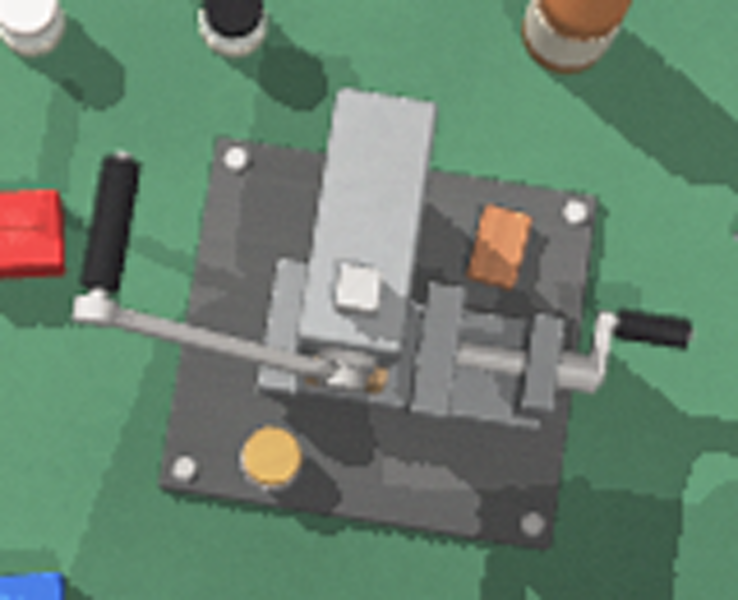

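View pics/sidecrop.png

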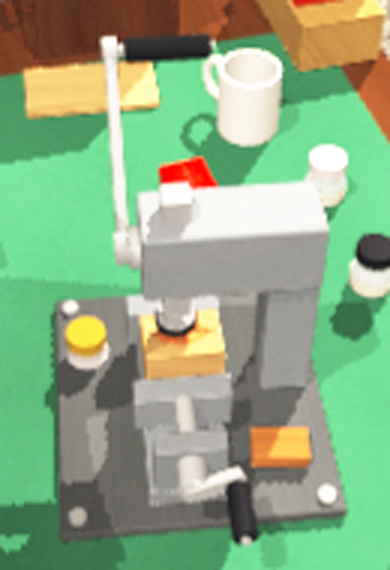

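The two cameras agree: the plate measures 260 x 240 mm and its centre is near (0.5527, -0.0649), turned by about -0.173 rad. The close crop shows the wooden block with its leaf between the jaws, at side crop (180,340). Now for the crank angle and an overlay check.

```bash
cat >> h.py <<'E'
yaw=np.deg2rad(-9.93); c_,s_=np.cos(yaw),np.sin(yaw)
Rs=np.array([[c_,-s_,0],[s_,c_,0],[0,0,1]])
o=np.array([.5527,-.0649,0])-Rs@[.010,0,0]
S=lambda x,y,z: o+Rs@np.array([x,y,z])/1000
def rot(yax):  # tool down, jaws opening along station vector yax
    x=np.array([0,0,-1.]); y=Rs@np.array(yax,float); return np.column_stack([x,y,np.cross(x,y)])
def tostn(X): return (X-o)@Rs*1000
E
python3 - <<'E'
from h import *
for c in("top","side"):
    X=tostn(cloud(c,np.load(f"pics/{c}0d.npy"))); p=cv2.imread(f"pics/{c}0.png")
    k=(p.max(2)<70)
    a=k&(X[...,1]<-143)&(X[...,1]>-195)&(abs(X[...,0])<60)&(X[...,2]>20)&(X[...,2]<125)
    q=X[a]; print(c,"knob",a.sum(),q.mean(0),q.min(0),q.max(0))
    for t in np.arange(0,2.6,.25): pass
    b=k&(abs(X[...,1]-165)<35)&(X[...,2]>240)&(X[...,2]<310)
    q=X[b]; print("lever",b.sum(),q.mean(0),q.min(0),q.max(0))
    j=(abs(X[...,2]-72)<4)&(abs(X[...,0])<45)&(X[...,1]<0)&(X[...,1]>-60); q=X[j]; print("jaw top",np.percentile(q,[2,98],axis=0))
    # overlay
    im=cv2.resize(p,None,fx=4,fy=4)
    pts=[S(x,y,12) for x in(-110,130) for y in(-130,130)]+[S(6,25+170*np.cos(.6),281)]+[S(35*np.sin(t),-165,70+35*np.cos(t)) for t in(0,.5,1,1.5,2,2.5)]
    for i,(u,v) in enumerate(project(c,pts)): cv2.circle(im,(int(4*u+2),int(4*v+2)),3,(0,0,255) if i<5 else (255,0,255),-1)
    b=(265,150,415,270) if c=="top" else (255,130,395,320)
    im=im[b[1]*4:b[3]*4,b[0]*4:b[2]*4]; f=600/max(im.shape[0],600); cv2.imwrite(f"pics/{c}ov.png",cv2.resize(im,None,fx=f,fy=f))
q=m.current_tcp_rot(); print(np.round(q,2))
for sgn in(1,-1):
    print(sgn,m.inverse_kinematics(S(30,-170,150),rot([sgn,0,0])), m.inverse_kinematics(S(6,165,300),rot([0,sgn,0])))
E
```

```text
top knob 89 [  31.18214711 -164.94545831   92.49603424] [  23.45318715 -187.26985978   82.38284109] [  40.09055587 -143.16264299  100.22441595]
lever 225 [  4.33033476 164.56838137 290.82651899] [-30.09334314 155.0274669  281.71467954] [ 41.23456951 175.58011721 297.47243713]
jaw top [[-39.62097926 -56.01263444  68.4643727 ]
 [ 41.20894558 -22.11059246  75.7547882 ]]
side knob 135 [  30.35321658 -168.29191313   90.96492938] [  22.35995236 -188.51804865   79.57226232] [  40.41476312 -144.56940907   96.13988017]
lever 197 [  4.74399055 157.98448786 286.76665518] [-29.13434609 149.62608614 277.24584341] [ 39.67626813 168.61413787 292.81992543]
jaw top [[-39.74557181 -56.92398909  68.27039554]
 [ 39.24084073  -2.90056897  75.40698289]]
[[-0.    0.33 -0.94]
 [ 0.   -0.94 -0.33]
 [-1.   -0.    0.  ]]
1 [-4.88248461e-01  5.17587763e-01  1.61388015e+00 -4.44089210e-16
  1.01012475e+00 -3.14937266e-01] [ 8.92135062e-02  3.57403913e-01  1.46957731e+00 -4.44089210e-16
  1.31461143e+00 -1.30827163e+00]
-1 [-4.88248461e-01  5.17587763e-01  1.61388015e+00 -4.44089210e-16
  1.01012475e+00  2.82665539e+00] [ 8.92135062e-02  3.57403913e-01  1.46957731e+00 -4.44089210e-16
  1.31461143e+00  1.83332103e+00]
```

View pics/topov.png

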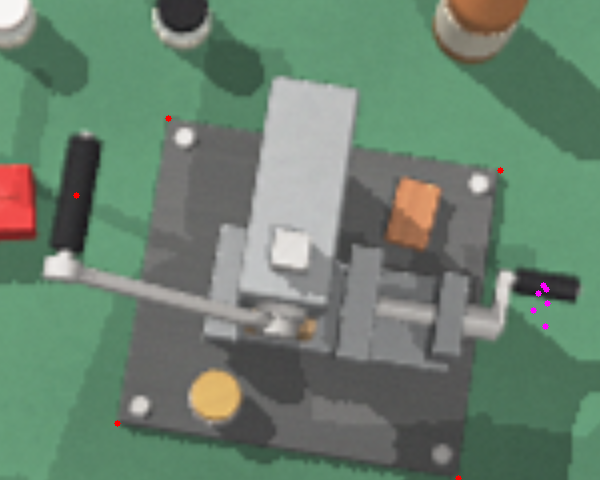

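View pics/sideov.png

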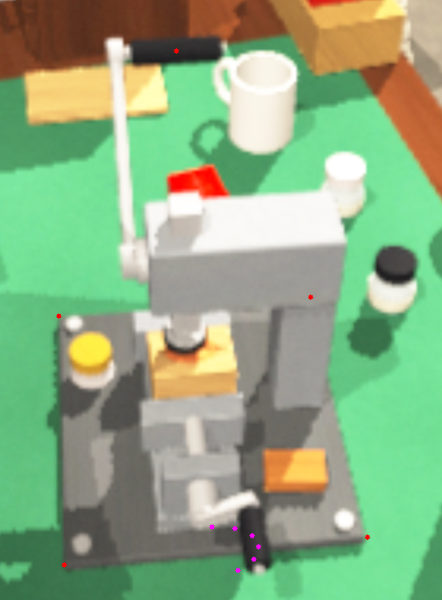

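The overlays agree. The knob centre is near station (31, -165, 84), so the crank is at about 1.15 rad. The lever is up, with its handle at z of about 281. I'll grip the knob and try a first part turn.

Run:
```python
from h import *
T=m.current_time
R=rot([-1,0,0])  # nearest to present? choose by joint 6
R=rot([1,0,0])
m.set_gripper(.65,30)
m.move_ptp(S(31.5,-169,150),R); print(T(),m.current_force())
m.move_l(S(31.5,-169,65),max_speed=.12); print(T(),tostn(m.current_ee_pos()),m.current_force())
m.set_gripper(0,35); print(T(),m.current_grip_width(),tostn(m.current_ee_pos()),Rs.T@m.current_force())
p,d=m.grab_frame("side"); cv2.imwrite("pics/s1.png",cv2.resize(p[180:330,240:400,::-1],None,fx=4,fy=4))
th0=1.15; P0=np.array([31.5,-169,65])
for i in range(1,5):
    th=th0+.2*i; q=P0+35*np.array([np.sin(th)-np.sin(th0),0,np.cos(th)-np.cos(th0)])
    m.move_l(S(*q),max_speed=.1); print(round(T(),2),np.round(tostn(m.current_ee_pos())-q,1),np.round(Rs.T@m.current_force(),1))
```

```text
3.6167 [-0.24246787  0.47820148 -0.17121279]
4.475 [  31.96125002 -169.22950494   65.71234906] [-0.09724968  0.59707558 -0.39035518]
4.8833 0.22420734051175717 [  32.29171196 -169.15757435   65.69412455] [ 3.39513143 -0.41972916  3.79968135]
5.18 [ 0.7 -0.2 -0.2] [ 7.  -0.5 -3.3]
5.43 [ 0.3 -0.1 -0.8] [ 6.9 -1.6 -3.9]
5.68 [-0.3 -0.1 -1.3] [ 4.3 -2.5 -5.2]
5.93 [-0.8 -0.1 -1.3] [ 2.4 -2.5 -6.2]
```

View pics/s1.png

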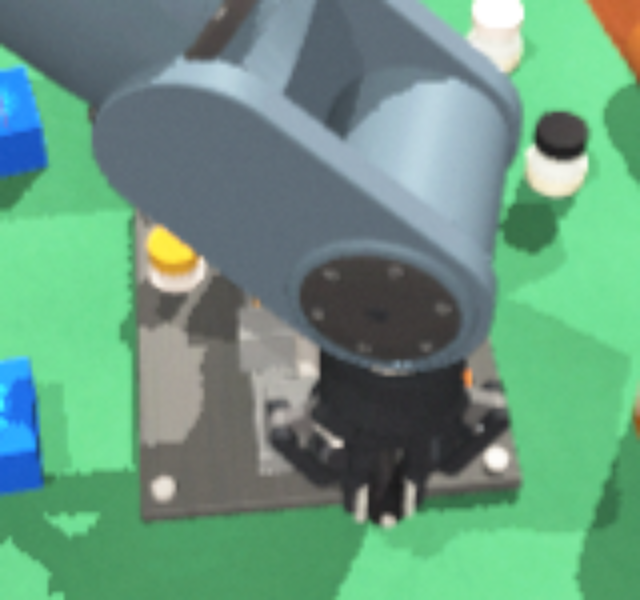

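Run:
```python
from h import *
m.dwell(.2); print(m.current_time(),np.round(tostn(m.current_ee_pos()),1),np.round(Rs.T@m.current_force(),1))
a,d=m.grab_frame("top");p,d2=m.grab_frame("side")
X=tostn(cloud("top",d))
for x0,x1 in((-40,-15),(15,40)):
  j=(abs(X[...,2]-72)<4)&(X[...,0]>x0)&(X[...,0]<x1)&(X[...,1]<5)&(X[...,1]>-60); q=X[j]; print(j.sum(), np.percentile(q,[2,98],axis=0) if j.sum() else 0)
A=cv2.resize(a[150:270,265:425,::-1],(640,480),interpolation=2)
B=cv2.resize(p[200:320,290:370,::-1],(400,600),interpolation=2)
cv2.imwrite("pics/t2.png",A);cv2.imwrite("pics/s2.png",B)
```

```text
6.1333 [  31.7 -169.1   37.4] [ 2.4 -2.4 -5.2]
54 [[-39.40255205 -43.72838903  68.60895847]
 [-16.11830624   3.41293215  75.69772386]]
51 [[ 16.3337241  -43.44534201  68.55444138]
 [ 39.76029404 -20.37092844  75.91900584]]
```

View pics/t2.png

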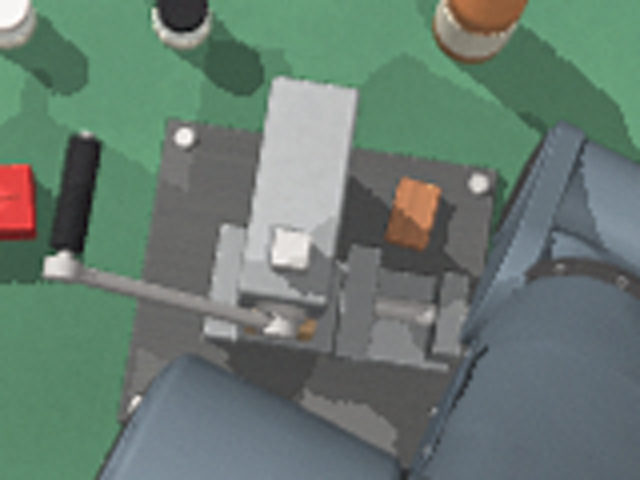

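View pics/s2.png

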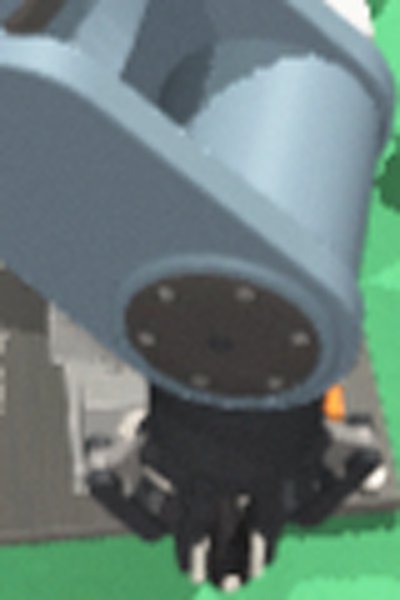

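The jaw moved about 1.6 mm for 0.8 rad, so the crank follows. I'll keep going, correcting the circle centre by radial force.

```bash
cat > crank.py <<'E'
from h import *
import json
def run(st,th_end,step,speed,stop=None,g=.12):
    C=np.array(st["C"]); th=st["th"]
    while th<th_end-1e-6:
        th=min(th+step,th_end); e=np.array([np.sin(th),0,np.cos(th)]); t=np.array([np.cos(th),0,-np.sin(th)])
        m.move_l(S(*(C+35*e)),max_speed=speed)
        F=Rs.T@m.current_force(); fr,ft=F@e,F@t
        q=tostn(m.current_ee_pos())-C; ath=np.arctan2(q[0],q[2]); ath+=2*np.pi*round((th-ath)/2/np.pi)
        print(f"{m.current_time():.2f} th {th:.2f} act {ath:.2f} r {np.hypot(q[0],q[2]):.1f} fr {fr:.1f} ft {ft:.1f} fy {F[1]:.1f}")
        C=C+e*np.clip(fr*g,-1,1)
        if stop and -ft>stop: break
    st.update(C=C.tolist(),th=th); json.dump(st,open("st.json","w")); return st
E
python3 - <<'E'
from crank import *
th0=1.15; P0=np.array([31.5,-169,65]); C=P0-35*np.array([np.sin(th0),0,np.cos(th0)])
st=run(dict(C=C.tolist(),th=th0+.8),1.15+.8+4.2,.3,.12)
print(st)
E
```

```text
6.48 th 2.25 act 2.27 r 34.5 fr -0.2 ft 3.8 fy -3.8
6.73 th 2.55 act 2.56 r 34.3 fr -5.1 ft 3.6 fy -2.4
6.98 th 2.85 act 2.86 r 34.5 fr -4.3 ft 4.2 fy -1.7
7.23 th 3.15 act 3.15 r 34.7 fr -3.9 ft 3.1 fy -1.0
7.48 th 3.45 act 3.45 r 34.8 fr -2.0 ft 3.3 fy -0.6
7.73 th 3.75 act 3.75 r 34.7 fr -0.8 ft 2.3 fy -0.2
7.98 th 4.05 act 4.05 r 34.6 fr -2.3 ft 3.3 fy 0.2
8.23 th 4.35 act 4.35 r 34.6 fr -2.3 ft 2.5 fy -1.2
8.48 th 4.65 act 4.65 r 34.6 fr -1.8 ft 2.4 fy -0.6
8.73 th 4.95 act 4.95 r 34.7 fr -2.6 ft 4.1 fy -0.1
8.98 th 5.25 act 5.24 r 34.8 fr -1.6 ft 3.0 fy -0.3
9.23 th 5.55 act 5.54 r 34.8 fr 1.2 ft 2.9 fy -1.6
9.48 th 5.85 act 5.84 r 34.6 fr -2.0 ft 1.8 fy -0.4
9.73 th 6.15 act 6.15 r 34.7 fr -2.0 ft 2.8 fy -1.0
{'C': [0.38465543413960607, -169.0, 52.271911448315045], 'th': 6.149999999999998}
```

```bash
sed -i 's/if stop and -ft>stop/if stop and abs(ft)>stop/' crank.py
python3 - <<'E'
from crank import *
st=json.load(open("st.json"))
st=run(st,12.4,.35,.14,9,.06)
print(st)
st=run(st,13.0,.06,.05,7.5,.06)
print(st); m.dwell(.2); print(Rs.T@m.current_force())
E
```

```text
9.98 th 6.50 act 6.50 r 34.9 fr 0.3 ft 3.3 fy -1.3
10.23 th 6.85 act 6.85 r 34.8 fr 0.5 ft 4.3 fy -0.9
10.48 th 7.20 act 7.20 r 34.7 fr 0.0 ft 3.5 fy -1.3
10.73 th 7.55 act 7.55 r 34.7 fr 1.1 ft 3.4 fy -1.9
10.98 th 7.90 act 7.91 r 34.6 fr 1.1 ft 4.2 fy -3.8
11.23 th 8.25 act 8.26 r 34.6 fr 1.9 ft 4.6 fy -3.4
11.48 th 8.60 act 8.61 r 34.7 fr 2.0 ft 3.7 fy -2.5
11.73 th 8.95 act 8.96 r 34.7 fr 3.7 ft 3.7 fy -3.3
11.98 th 9.30 act 9.31 r 34.8 fr 2.1 ft 3.3 fy -3.0
12.23 th 9.65 act 9.66 r 34.9 fr 2.7 ft 3.1 fy -3.2
12.48 th 10.00 act 10.01 r 35.0 fr 3.5 ft 4.0 fy -3.1
12.73 th 10.35 act 10.36 r 35.0 fr 4.7 ft 3.5 fy -2.4
12.98 th 10.70 act 10.71 r 35.0 fr 4.3 ft 3.2 fy -2.8
13.23 th 11.05 act 11.07 r 35.0 fr 7.1 ft 3.4 fy -3.8
13.48 th 11.40 act 11.43 r 34.8 fr 7.5 ft 2.8 fy -1.9
13.73 th 11.75 act 11.78 r 34.7 fr 5.2 ft 1.9 fy -1.4
13.98 th 12.10 act 12.13 r 34.8 fr 3.6 ft 3.3 fy -1.9
14.23 th 12.40 act 12.42 r 34.9 fr 2.7 ft 3.1 fy -0.9
{'C': [-0.9757362836770762, -169.0, 52.07036536104735], 'th': 12.4}
14.48 th 12.46 act 12.45 r 34.8 fr 3.5 ft -2.0 fy -3.2
14.73 th 12.52 act 12.51 r 34.7 fr 3.1 ft -3.0 fy -3.5
14.98 th 12.58 act 12.57 r 34.7 fr 0.1 ft -2.3 fy -2.8
15.23 th 12.64 act 12.64 r 34.8 fr -0.6 ft -2.0 fy -3.0
15.48 th 12.70 act 12.70 r 34.9 fr -1.6 ft -1.7 fy -3.0
15.73 th 12.76 act 12.77 r 35.1 fr -0.4 ft -0.8 fy -1.9
15.98 th 12.82 act 12.83 r 35.2 fr 0.3 ft -0.3 fy -1.9
16.23 th 12.88 act 12.89 r 35.2 fr 1.3 ft -0.8 fy -1.5
16.48 th 12.94 act 12.95 r 35.2 fr 0.8 ft -1.2 fy -1.7
16.73 th 13.00 act 13.01 r 35.2 fr 2.2 ft -1.4 fy -2.0
{'C': [-0.9250637108459332, -169.0, 52.57399314767283], 'th': 13.0}
[ 0.95966109 -2.90712906  1.25374208]
```

```bash
sed -i 's/abs(ft)>stop/-ft>stop/' crank.py
python3 - <<'E'
from crank import *
st=json.load(open("st.json"))
st=run(st,13.7,.04,.04,8.5,.03)
m.dwell(.3); F=Rs.T@m.current_force(); t=np.array([np.cos(st["th"]),0,-np.sin(st["th"])]); print(st,F,F@t)
a,d=m.grab_frame("top"); X=tostn(cloud("top",d))
j=(abs(X[...,2]-72)<4)&(X[...,0]>15)&(X[...,0]<40)&(X[...,1]<10)&(X[...,1]>-60); print(np.percentile(X[j],[2,98],axis=0))
cv2.imwrite("pics/t3.png",cv2.resize(a[150:270,265:425,::-1],(640,480),interpolation=2))
E
```

```text
17.18 th 13.04 act 13.04 r 35.0 fr 2.6 ft -2.5 fy -1.8
17.43 th 13.08 act 13.08 r 35.0 fr 1.7 ft -1.5 fy -3.4
17.68 th 13.12 act 13.12 r 35.0 fr 2.1 ft -1.5 fy -2.5
17.93 th 13.16 act 13.16 r 35.0 fr 1.1 ft -2.7 fy -3.0
18.18 th 13.20 act 13.20 r 35.0 fr 2.0 ft -5.0 fy -2.5
18.43 th 13.24 act 13.24 r 34.9 fr 1.8 ft -6.0 fy -3.3
18.68 th 13.28 act 13.27 r 34.9 fr 3.4 ft -9.0 fy -2.6
{'C': [-0.6777236918662376, -169.0, 52.93488522565535], 'th': 13.279999999999994} [-4.22518991 -3.63793197  7.792318  ] -8.294916100068777
[[ 16.42373658 -22.32884157  68.35965971]
 [ 38.03036709 -11.37279568  75.36078621]]
```

View pics/t3.png

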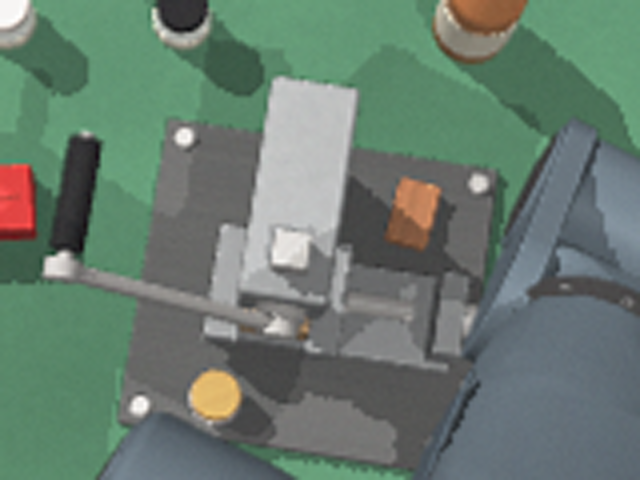

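The jaw is on the block: force rises sharply from 13.2 rad, and I stopped at about 9 N. The lever is still up. Now I'll release, rise and check the clamp.

Run:
```python
from crank import *
T=m.current_time
q=tostn(m.current_ee_pos())
m.set_gripper(.6); m.dwell(.1)
q=tostn(m.current_ee_pos()); m.move_l(S(q[0],-169,160),max_speed=.2)
m.move_l(S(q[0],-169,350),max_speed=.3); print(T())
m.move_ptp(S(6,165,350),rot([0,1,0])); print(T(),tostn(m.current_ee_pos()),m.current_qpos(),m.current_force())
for c in("top","side"):
    a,d=m.grab_frame(c); X=tostn(cloud(c,d))
    k=(a.max(2)<70)&(X[...,1]<-143)&(X[...,1]>-195)&(abs(X[...,0])<60)&(X[...,2]>20)&(X[...,2]<125)
    print(c,"knob",k.sum(),X[k].mean(0) if k.sum() else 0)
    b=(265,150,425,270) if c=="top" else (255,130,385,320)
    cv2.imwrite(f"pics/{c}4.png",cv2.resize(a[b[1]:b[3],b[0]:b[2],::-1],None,fx=3,fy=3,interpolation=2))
```

```text
20.8833
22.15 [  6.16143568 164.21429049 349.3904598 ] [ 8.79626368e-02  3.28120323e-01  1.39278170e+00 -2.69800216e-04
  1.42166523e+00 -1.30731035e+00] [-0.85034684 -1.23925172  0.43471536]
top knob 92 [  18.06786198 -164.93321602  108.41454066]
side knob 154 [  18.2477172  -167.43624291  106.08068422]
```

View pics/side4.png

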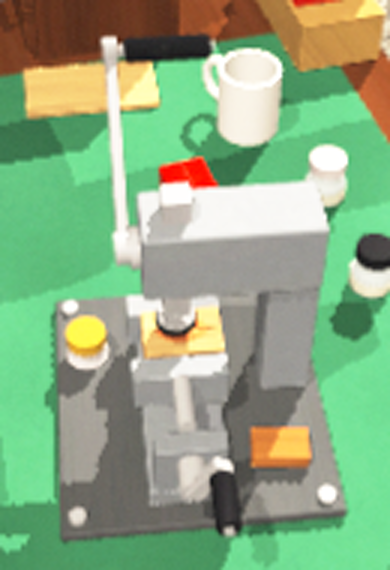

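View pics/top4.png

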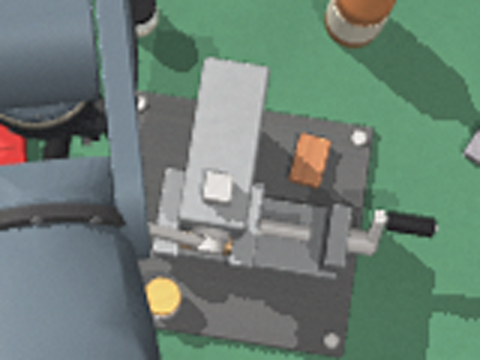

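The camera puts the knob at about 13.15 rad, slightly behind the 13.28 I commanded. That may be pad compliance or a little back-off. There is plenty of time, so I'll regrip and check that the vise resists at once.

Run:
```python
from crank import *
T=m.current_time
m.move_ptp(S(20,-169,200),rot([1,0,0]))
m.move_l(S(20,-169,81.5),max_speed=.2); m.dwell(.1)
f0=Rs.T@m.current_force(); print(T(),f0)
m.set_gripper(0,50); m.dwell(.15)
q=tostn(m.current_ee_pos()); print(T(),q,Rs.T@m.current_force(),m.current_grip_width())
th=13.15; C=[20-35*np.sin(th),-169,81.5-35*np.cos(th)]
st=run(dict(C=C,th=th),13.45,.025,.04,10,.03)
m.dwell(.2); t=np.array([np.cos(st["th"]),0,-np.sin(st["th"])]); print((Rs.T@m.current_force())@t)
```

```text
24.4667 [ 0.58383094 -0.08688463  0.60106046]
25.0083 [  20.04126168 -169.19539262   82.0662402 ] [-2.76094818 -0.6025402   5.58835118] 0.2113447674000483
25.26 th 13.18 act 13.16 r 35.4 fr 4.5 ft -6.8 fy -1.4
25.51 th 13.20 act 13.19 r 35.3 fr 2.7 ft -8.6 fy -0.9
25.76 th 13.23 act 13.21 r 35.2 fr 3.2 ft -9.0 fy -0.8
26.01 th 13.25 act 13.23 r 35.1 fr 2.3 ft -9.9 fy -0.2
26.26 th 13.28 act 13.25 r 35.0 fr 2.1 ft -11.0 fy -2.2
-10.94197462879034
```

The vise resisted immediately and reached 11 N within 0.1 rad, so it is firmly clamped. Now the lever.

Run:
```python
from crank import *
T=m.current_time
m.set_gripper(.6); m.dwell(.1)
q=tostn(m.current_ee_pos()); m.move_l(S(q[0],-169,160),max_speed=.2)
m.move_l(S(q[0],-169,350),max_speed=.35)
m.move_ptp(S(6,164,350),rot([0,1,0])); 
m.move_l(S(6,164,263),max_speed=.12); print(T(),tostn(m.current_ee_pos()),Rs.T@m.current_force())
m.set_gripper(0,40); m.dwell(.15)
print(T(),m.current_grip_width(),tostn(m.current_ee_pos()),Rs.T@m.current_force())
P0=np.array([6,164,263.])-170*np.array([0,np.cos(.6),np.sin(.6)])
for ph in np.arange(.05,.41,.05):
    m.move_l(S(*(P0+170*np.array([0,np.cos(.6-ph),np.sin(.6-ph)]))),max_speed=.06)
    print(round(T(),2),round(ph,2),np.round(tostn(m.current_ee_pos()),1),np.round(Rs.T@m.current_force(),1))
a,d=m.grab_frame("side"); cv2.imwrite("pics/s5.png",cv2.resize(a[80:300,240:400,::-1],None,fx=2.7,fy=2.7,interpolation=2))
```

```text
30.35 [  6.39488672 163.98852572 263.78800113] [-0.13438805 -0.2264234   0.19273761]
30.875 0.24438601162546186 [  6.23857068 164.7674349  263.512224  ] [0.16113745 4.95559597 0.58131366]
31.17 0.05 [  6.3 169.5 256.2] [-0.7  5.2  5. ]
31.46 0.1 [  6.3 173.8 248.8] [-0.6  4.2  5.1]
31.75 0.15 [  6.3 177.7 241.3] [-0.9  4.9  5.2]
32.04 0.2 [  6.3 181.2 233.5] [1.  4.  5.7]
32.33 0.25 [  6.3 184.3 225.6] [-0.9  4.5  4.5]
32.62 0.3 [  6.3 187.  217.5] [-1.1  5.8  5.6]
32.92 0.35 [  6.3 189.3 209.3] [-1.2  4.1  5.7]
33.21 0.4 [  6.3 191.2 201.1] [-1.4  4.7  5.2]
```

View pics/s5.png

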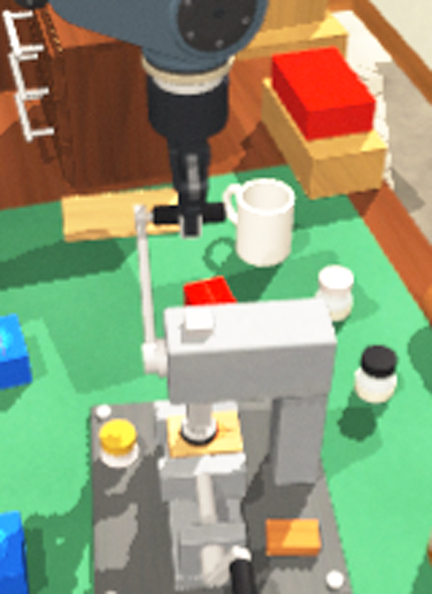

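The side view shows the handle held in the fingers at crop (190,212), following the arc. I'll continue to level.

Run:
```python
from crank import *
T=m.current_time
P0=np.array([6,164,263.])-170*np.array([0,np.cos(.6),np.sin(.6)])
for ph in (.45,.5,.55,.6):
    m.move_l(S(*(P0+170*np.array([0,np.cos(.6-ph),np.sin(.6-ph)]))),max_speed=.05)
    print(round(T(),2),ph,np.round(tostn(m.current_ee_pos()),1),np.round(Rs.T@m.current_force(),1))
m.dwell(.4); print(np.round(tostn(m.current_ee_pos()),1),np.round(Rs.T@m.current_force(),1))
for c in("side","top"):
    a,d=m.grab_frame(c); X=tostn(cloud(c,d))
    k=(a.max(2)<70)&(abs(X[...,1]-195)<25)&(abs(X[...,2]-190)<25)
    for x0,x1 in((-32,-12),(26,44)):
        q=X[k&(X[...,0]>x0)&(X[...,0]<x1)]; print(c,"handle",len(q),np.median(q,0) if len(q) else 0, q[:,2].max() if len(q) else 0)
    w=(abs(X[...,2]-77)<4)&(abs(X[...,0])<34)&(X[...,1]>-5)&(X[...,1]<60)&(a[...,0].astype(int)-a[...,2]>50); q=X[w]; print("block top",w.sum(),np.median(q,0) if len(q) else 0, np.percentile(q,[3,97],axis=0) if len(q) else 0)
    n=m.look_for(c,"lever_grip")+m.look_for(c,"pad"); print([(np.round(tostn(np.array(r["at"])),0),round(r["confidence"],2)) for r in n])
    if c=="side": cv2.imwrite("pics/s6.png",cv2.resize(a[100:300,240:400,::-1],None,fx=3,fy=3,interpolation=2))
print(T())
```

```text
33.58 0.45 [  6.3 192.7 192.8] [-1.   4.2  7. ]
33.89 0.5 [  6.3 193.7 184.4] [-1.4  3.9  6.7]
34.21 0.55 [  6.3 194.4 176. ] [-1.4  5.   7.7]
34.52 0.6 [  6.3 194.6 167.6] [-1.7  4.9  7. ]
[  6.3 194.6 167.8] [-1.8  4.6  8.7]
side handle 46 [-21.31159664 186.89859059 192.68443032] 196.44258806808133
side handle 31 [ 33.61225214 186.4605578  192.14747217] 195.87808641283496
block top 219 [ 6.89662878 12.66721509 76.16770406] [[-28.93383787  -1.4066735   73.72223617]
 [ 32.73517124  45.90484204  78.50684128]]
[(array([-45., 160., 187.]), 0.74), (array([ 3., 11., 85.]), 0.39)]
top handle 0 0 0
top handle 0 0 0
block top 5 [-23.55934355   5.28023641  79.09374496] [[-26.73623847   2.31845547  75.10652653]
 [-18.21132317  47.35224559  79.8897175 ]]
[(array([-44.,  58., 190.]), 0.44)]
35.225
```

View pics/s6.png

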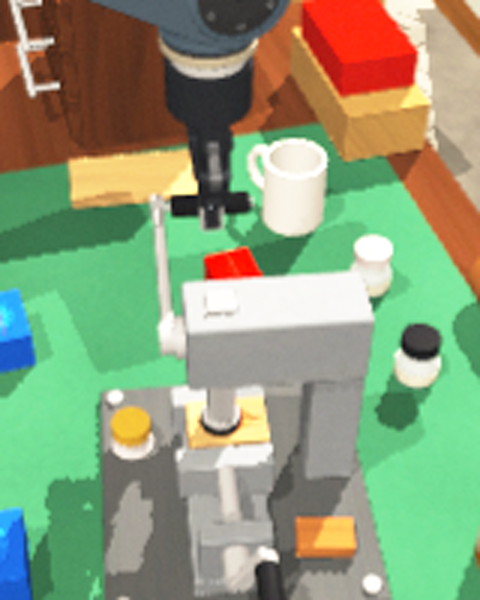

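The pad is on the block at side crop (222,425). The handle surface is at z of about 192, so its centre is near 186 mm and the lever is at about 0.59 rad. The hold force is 8.7 N, as specified for level. I'm handing it in.

Run:
```python
from h import *
m.sign_off(); print(m.current_time(), m.current_force())
```

```text
the job is handed in; nothing more can be done
the job is handed in; nothing more can be done
```

The block is clamped in the vise and the press lever is held level. I handed the job in at about 35 s of the 58 s allowed; no verdict is reported.

**Vise:** I cranked from about 1.15 to 13.2 rad with the lever still up. After letting go, the camera put the knob about 0.1 rad behind where I had led it. I regripped to check, found the vise resisting at once, and tightened it to 11 N at the knob.

**Lever:** I pinched the handle from above and drew it down its arc, and I'm still holding it there.

**Last checks:**
- **Lever angle:** the side camera puts the handle centre at about 186–187 mm, which is roughly 0.59 rad against 0.6 for level. The force on the tool is 8.7 N upward, close to the 8 N expected at level.
- **Block:** its top is at 76–77 mm, so it lies flat. Its top spans y of about -1 to 46 mm in the side view; the far edge is partly hidden, so contact with the fixed jaw comes from the jaw and crank position, not from seeing it.
- **Pad:** it shows on the block in the picture. Its force was not measured directly, nor was the force between jaw and block.
- **Bystanders:** those visible in the last side view look where they were. I did not measure their positions again.

**Readings that disagreed:**
- **Top camera:** it could not see the handle at the end, because the arm hid it. Its one lever detection was of low confidence (0.44), at the pivot end of the arm.
- **Tangential force:** during the fast cranking it read positive, the wrong sign for friction. It read correctly at slow speed, so I relied only on the slow readings for the clamp.

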